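Seat the mould and run down the wing screw

ROBOT

A 7-joint arm with a two-finger parallel gripper is mounted at the origin on the work surface. World frame = base frame: x ahead of the robot, y to its left, z up, the work surface at z = 0. Lengths are in m, angles in rad, forces in N, time in s.
With the tool pointing down it reaches from about 0.4 to 0.85 m from the base axis. Payload 4.5 kg.
Tool frame: the origin (TCP) lies on the centre line of the jaws, within the pads' length; the fingertips stand 17 mm ahead of it and the grasp point (between the pads) lies 2 mm behind it; y points along the fingers, z is the direction in which the jaws open and shut, and the axes are right-handed (so a half turn about y gives the same grasp; the last joint's range is limited). The gripper opens to 88 mm and grips with 3 to 60 N. Pads are 18 mm wide; open, the fingers measure 123 mm over their backs; the gripper's body (75 mm by 187 mm) begins 45 mm behind the grasp point.
Start: joints at [-1.151, 0.689, -0.195, 1.565, 0.157, 0.902, -0.215], TCP at [0.235, 0.579, 0.256] pointing down, gripper open.
Joint ranges: [-3.01, 3.01], [-0.46, 2.08], [-1.47, 1.51], [0.13, 2.56], [-1, 4.14], [0.04, 2.09], [-2.66, 2.66]. Speed limits (rad/s): [2.57, 2.57, 3.14, 3.14, 3.14, 3.14, 3.14].

INTERFACE

Orientations are given as a 3x3 rotation matrix whose columns are the frame's x, y, z axes.
In Python, from plant import status, snapshot, close_job gives the robot as it stands. The module is installed in compiled form; this text tells all that it offers.
- The arm moves only by the shell command python3 -m pendant 'ROWS' [FORCE]. ROWS is JSON, a list that holds one entry, the list of rows, each a list of 7 numbers: the shift along the tool's x, y, z each as a share of 0.3 m, from -1 to 1, then the turn, a rotation vector about the tool's x, y, z each as a share of 120 degrees, from -1 to 1, then the closure, from -1 (fully open) to 1 (shut), so that 0 is half open. In form: [[[dx, dy, dz, wx, wy, wz, claw], ...]]. A call has 1 to 12 rows; each row is the pose to reach, as a shift and turn from the pose commanded when the call began, along the tool's axes at that moment; what a row does not reach only later rows make up. A row lasts 1/8 s, in which the tool goes at most 62.5 mm and 10.7 degrees, less where a joint would pass 70% of its speed; a pose out of reach is approached as far as the arm can. A call with a number of a shift or a turn outside -1 to 1 is refused whole. A call with a gripper value outside its range is refused whole. The fingers move at their own pace and stop on an object; FORCE is the grip in N (left out, the last holds). Time passes only in rows, so rows that repeat a pose let the fingers close. It gives the time, the measured TCP pose, the force and the opening at its end, in the units of the state.
- status.sense(): the state, without advancing time (a new reading comes with each control period).
- snapshot(name): name is "side" or "top"; returns a dict with "pixels" (400x640x3 uint8, red, green, blue), "mtx" (3x3 intrinsics, pixels), "distortion" ([k1, k2, p1, p2, k3] as OpenCV has them; the pictures are not rectified), "extrinsics" (4x4, takes a point from world to camera coordinates). Camera axes: x right, y up, looking along -z (the intrinsics and any distortion apply to the point x, -y, -z); pixel columns grow to the right and rows downward; lengths in m; the calibration is good to about 2 mm. A picture is of the moment at which its call begins. There is no depth.
- close_job(): hands the job in, once; it reports no verdict.
The state is a dict: "t": time; "joint_pos": joint angles; "dq": joint speeds; "joint_torque": joint torques, N m; "tool_pos": TCP position; "eef_rot": TCP orientation; "wrist_force": force on the tool from outside, world axes, zero at the start; "torque": the same for the moment, N m; "opening": finger opening in m.
Only numpy, scipy, OpenCV 4.12 (cv2) and the standard library are available. Lean on these libraries where they do the work, as an engineer would, in place of code of your own. Each camera call takes 0.05 s, during which the arm holds its last target. There are 200 camera calls.

TASK

Push the aluminium mould along its channel in the blue fixture until it is fully home against the end stop. Then clamp it: turn the loose red wing screw clockwise, seen from above, by pushing its wings round with a fingertip, stroke after stroke, until it is fully home and turns no further. Do not lift the mould, and leave everything else on the bench where it stands.

Things in the scene. Friction and masses are not known exactly. Their poses are not given: they have to be found in the camera images.
- fixture: Fixed clamping fixture. Origin on the table (z = 0) on the wing screw's vertical axis; z up, y along the channel towards the end stop. Blue base plate 110 mm wide (x), y -190 to +80 mm, top z = 12 mm. Steel rails, inner faces x = +-37 mm, y -130 to +40 mm, top z = 24 mm. Dark bridge x +-62 mm, y +-18 mm, z 58 to 74 mm, carries the screw.
- stop (a point): Middle of the steel end stop's face, which closes the far (+y) end of the channel: fixture y = +40 mm, z = 27 mm; the stop is 74 mm wide, its top at z = 42 mm.
- keeper_end (a point): Free end of the yellow keeper bar over the wings: fixture y = +8 mm, z = 126 mm. The bar is 18 mm wide (x +-9 mm), z 122 to 130 mm, and runs from y = +8 to a post at y = +56 to +68 mm. It stops a finger from circling the screw: sweep the wings anywhere else around it, and lift out (over z = 130 mm) or go back for the next stroke.
- mould: Loose closed mould, aluminium block 70 mm wide (x), 150 mm long (y), 30 mm tall, 0.4 to 0.85 kg. Origin at the centre of its underside, axes as the fixture's. It lies on the base plate between the rails, 2 mm play each side, top at z = 42 mm. Starts 20 to 45 mm short of the stop; home with its origin at fixture y = -35 mm. Slides with a few newtons.
- mould_face (a point): Centre of the mould's near (-y) end face, the face to push on: 75 mm along -y from the mould's origin and 15 mm above its underside. Home at fixture y = -110 mm.
- screw (a joint): How far the wing screw is unscrewed, rad: 0 is fully home (a firm stop); grows counter-clockwise seen from above (limit 9.6); starts between 5 and 8.5. At value q the two wings, 180 degrees apart, lie along the fixture's x axis turned by q about +z. Turns easily (friction 0.03 N m, about 1 N at the wings) and stays where it is left.
- screw_hub (a point): Top centre of the red wing screw's hub (24 mm across), on its axis: z = 104 mm when home, 0.8 mm higher per rad unscrewed. Wings: rounded ears 9 mm thick, reaching 44 mm from the axis; the lobe, 18 to 44 mm out, spans z = 80 to 106 mm when home. A fingertip at z = 90 mm, 30 mm from the axis, pushes a wing at every value, clear of the bridge below.
- jar: closed pigment jar, 48 mm across, 75 mm tall, orange cap; bystander on the table, origin at the centre of its underside
- screwdriver: loose screwdriver lying on the table; bystander
- sample: green moulded sample, disc 48 mm across with a boss, 22 mm tall; bystander on the table, origin at the centre of its underside
- spare_half: loose aluminium mould half, 70 x 100 x 16 mm with two upright pins; bystander on the table
- hammer: hammer lying on the table; bystander
- pot: open steel pot, 70 mm across, 80 mm tall; bystander on the table
There are look-alikes about, which are no part of the job. What is shaped like the mould but yellow is not meant.

How it is judged:
By the outcome, as a careful person would: the job done as asked, in the order asked, and still so for the second after the job is handed in, with the robot touching nothing.
It also fails if it takes over 67 s, if anything falls off the work surface, if the arm or the gripper's body presses on something with over 40 N, if the wrist force passes 120 N, or if a joint passes its speed limit or range.

## Working session

There is one attempt and no reset: what is moved stays moved. The work goes in short steps, Python scripts to look and compute and a shell command to move; the robot and the scene stay as the last step left them, time stands still between calls to the robot, and variables do not carry over. Pictures are saved under pics/ and viewed, about 8 in all and at most 12, crops included, and the job is handed in when it is done.

```bash
mkdir -p pics
python3 - <<'E'
from plant import status,snapshot
import cv2,numpy as np
s=status.sense()
print({k:np.round(v,3).tolist() for k,v in s.items()})
for n in("top","side"):
    d=snapshot(n); cv2.imwrite(f"pics/{n}0.png",d["pixels"][:,:,::-1]); print(n,np.round(d["mtx"],1).tolist(),d["distortion"],np.round(d["extrinsics"],3).tolist())
E
```

```text
{'t': 0.0, 'joint_pos': [-1.151, 0.69, -0.195, 1.566, 0.157, 0.903, -0.215], 'dq': [-0.001, 0.001, -0.001, 0.0, 0.001, -0.001, -0.001], 'joint_torque': [0.0, -52.757, -1.267, -15.343, -0.053, 0.007, 0.0], 'tool_pos': [0.235, 0.578, 0.255], 'eef_rot': [[0.927, -0.001, 0.376], [-0.376, -0.002, 0.927], [0.0, -1.0, -0.002]], 'wrist_force': [0.148, 0.353, -0.339], 'torque': [-0.034, -0.03, 0.05], 'opening': 0.088}
top [[507.8, 0.0, 316.3], [0.0, 507.8, 201.2], [0.0, 0.0, 1.0]] [-0.10880712  0.          0.          0.          0.        ] [[0.003, -1.0, -0.009, 0.003], [0.998, 0.002, 0.057, -0.552], [-0.057, -0.009, 0.998, -1.388], [0.0, 0.0, 0.0, 1.0]]
side [[373.6, 0.0, 321.4], [0.0, 373.6, 197.1], [0.0, 0.0, 1.0]] [-0.05942278  0.          0.          0.          0.        ] [[0.684, -0.729, -0.019, -0.385], [0.526, 0.476, 0.705, -0.354], [-0.505, -0.492, 0.709, -0.859], [0.0, 0.0, 0.0, 1.0]]
```

View pics/top0.png

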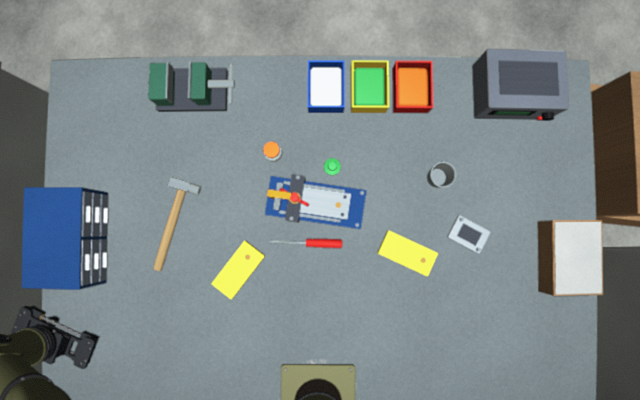

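View pics/side0.png

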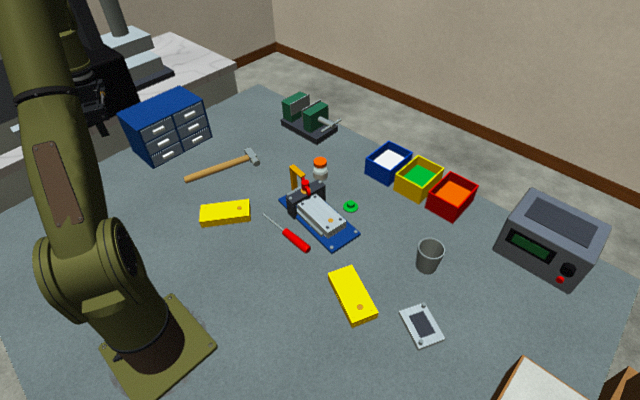

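The top view shows the fixture at about (315,200), with the stop and keeper on its left, so fixture +y is roughly world +y. I'll enlarge both views.

Run:
```python
import cv2
a=cv2.imread("pics/top0.png")[165:240,255:380]; b=cv2.imread("pics/side0.png")[155:255,270:370]
cv2.imwrite("pics/c1.png",cv2.resize(a,None,fx=6.4,fy=6.4,interpolation=cv2.INTER_CUBIC))
cv2.imwrite("pics/c2.png",cv2.resize(b,None,fx=6,fy=6,interpolation=cv2.INTER_CUBIC))
```

```text
(no output)
```

View pics/c1.png

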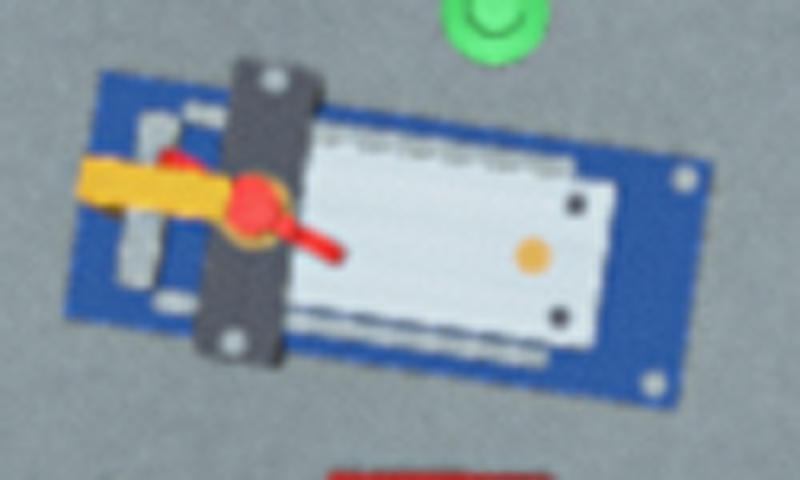

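View pics/c2.png

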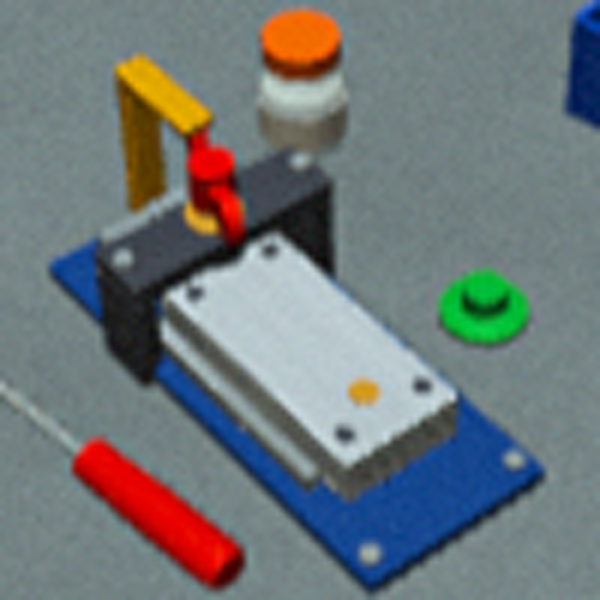

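```bash
cat > h.py <<'E'
import numpy as np,cv2
from scipy.optimize import least_squares
from plant import status,snapshot
F=np.diag([1,-1,-1.])
def proj(d,P):
    E=d["extrinsics"]; R=F@E[:3,:3]; t=F@E[:3,3]
    return cv2.projectPoints(np.float64(P).reshape(-1,3),cv2.Rodrigues(R)[0],t,d["mtx"],np.float64(d["distortion"]))[0][:,0]
def onplane(d,px,z):
    E=d["extrinsics"]; R=F@E[:3,:3]; t=F@E[:3,3]
    n=cv2.undistortPoints(np.float64(px).reshape(-1,1,2),d["mtx"],np.float64(d["distortion"]))[:,0]
    r=np.c_[n,np.ones(len(n))]@R; c=-R.T@t
    return c+r*((z-c[2])/r[:,2])[:,None]
def uncrop(p,s,o): return (np.float64(p)+.5)/s-.5+np.float64(o)
def fix2w(p,P):
    c,s=np.cos(p[2]),np.sin(p[2]); P=np.atleast_2d(P)
    return np.c_[p[0]+c*P[:,0]-s*P[:,1],p[1]+s*P[:,0]+c*P[:,1],P[:,2]]
def w2fix(p,P):
    c,s=np.cos(p[2]),np.sin(p[2]); Q=np.atleast_2d(P)-[p[0],p[1],0]
    return np.c_[c*Q[:,0]+s*Q[:,1],-s*Q[:,0]+c*Q[:,1],Q[:,2]]
E
python3 - <<'E'
from h import *
T=snapshot("top");S=snapshot("side")
A=np.array([[55,80,12],[55,-190,12],[-55,-190,12],[-55,80,12],[62,18,74],[-62,-18,74],[-62,18,74]])/1e3
a=uncrop([[103,70],[714,158],[678,410],[65,320],[237,58],[285,365],[197,350]],6.4,[255,165])
B=np.array([[55,-190,12],[-55,-190,12],[-55,80,12],[-62,18,74],[62,-18,74],[-62,-18,74]])/1e3
b=uncrop([[545,475],[370,590],[52,270],[98,243],[331,183],[137,288]],6,[270,155])
f=lambda p:np.r_[(proj(T,fix2w(p,A))-a),(proj(S,fix2w(p,B))-b)].ravel()
r=least_squares(f,[.55,0,-.1],loss='soft_l1'); p=r.x
for nm,sl in(("top",slice(0,14)),("side",slice(14,None))):
    print(nm,f(p)[sl].round(1))
print(p,np.degrees(p[2]))
for D,q,n in((T,a,A),(S,b,B)):
    g=least_squares(lambda p:(proj(D,fix2w(p,n))-q).ravel(),p).x; print("only",g)
np.save("p.npy",p)
print("mould",w2fix(p,onplane(T,uncrop([[615,182],[595,348]],6.4,[255,165]),.042))*1e3, w2fix(p,onplane(S,uncrop([[457,400],[345,468]],6,[270,155]),.042))*1e3)
h=w2fix(p,onplane(T,uncrop([[253,207]],6.4,[255,165]),.109))
w=w2fix(p,onplane(T,uncrop([[345,255],[165,155]],6.4,[255,165]),.1)); print("hub",h*1e3,"wing",w*1e3,np.degrees(np.arctan2(w[:,1]-h[0,1],w[:,0]-h[0,0])))
Q=fix2w(p,np.array([[0,0,0],[0,-150,27],[0,-110,27]])/1e3);print(Q)
E
```

```text
top [ 0.2 -0.4  0.8  0.3  0.7  0.2  0.  -0.4  0.4 -0.2 -0.8  0.  -0.5  0.3]
side [ 0.5 -0.9  0.3 -0.5 -0.8 -0.9 -1.   1.5  0.6 -0.4 -0.5  0.8]
[ 0.55838922  0.05958628 -0.14740063] -8.445434206088544
only [ 0.55821911  0.05989757 -0.14119187]
only [ 0.55936254  0.05881247 -0.16249246]
mould [[  36.29950423 -145.38277541   42.        ]
 [ -34.57809386 -147.27940909   42.        ]] [[  32.4371733  -147.81012586   42.        ]
 [ -35.4217592  -146.51587861   42.        ]]
hub [[ -0.89340176   0.69623493 109.        ]] wing [[-14.10847833 -38.65048151 100.        ]
 [ 15.2417891   39.91930603 100.        ]] [-108.56525618   67.63920899]
[[ 0.55838922  0.05958628  0.        ]
 [ 0.5363591  -0.08878714  0.027     ]
 [ 0.5422338  -0.0492209   0.027     ]]
```

The two views agree on the fixture pose: (0.558, 0.060), yaw −8.4°. The mould face is at fixture y ≈ −147, 37 mm short of home. The wings lie at ≈ 70°, so q ≈ 7.5 rad. First I'll move in and turn the tool so its z lies along fixture x.

```bash
python3 -m pendant '[[[0.9,0,-0.9,0,0.635,0,1],[0.9,0,-0.9,0,0.635,0,1],[0.9,0,-0.9,0,0.635,0,1],[0.9,0,-0.9,0,0.635,0,1],[0.9,0,-0.9,0,0.635,0,1],[0.9,0,-0.9,0,0.635,0,1],[0.9,0,-0.9,0,0.635,0,1],[0.9,0,-0.9,0,0.635,0,1],[0.9,0,-0.9,0,0.635,0,1],[0.9,0,-0.9,0,0.635,0,1]]]' 20
cat >> h.py <<'E'
def go(fx,fy,z,p=None):
    "shift shares to bring the TCP to fixture (fx,fy) mm, height z mm"
    p=np.load("p.npy") if p is None else p
    s=status.sense(); R=np.array(s["eef_rot"]); x=np.array(s["tool_pos"])
    W=fix2w(p,np.array([[fx,fy,z]])/1e3)[0]
    zf=R[:,2]; yaw=np.degrees(np.arctan2(zf[1],zf[0])-p[2])
    print("t",round(s["t"],2),"fix mm",(w2fix(p,x)[0]*1e3).round(1),"yaw err",yaw.round(2),"tilt",R[2].round(3),"-> shares",((W-x)@R/.3).round(3),"F",np.round(s["wrist_force"],1))
E
python3 -c "
from h import *
p=np.load('p.npy');p[2]=-.145;np.save('p.npy',p)
go(0,-185,150)"
```

```text
t: 1.45
tool_pos: [0.3833, 0.2285, 0.2557]
eef_rot: [[-0.14, -0.0, 0.99], [-0.99, 0.001, -0.14], [-0.001, -1.0, -0.0]]
wrist_force: [0.5, -0.3, 0.4]
opening: 0.0003
t 1.45 fix mm [-197.7  141.8  255.7] yaw err 0.25 tilt [-0.001 -1.    -0.   ] -> shares [1.092 0.351 0.654] F [ 0.5 -0.3  0.4]
```

```bash
python3 -m pendant '[[[1,0.2,0.654,0,0,0,1],[1,0.2,0.654,0,0,0,1],[1,0.2,0.654,0,0,0,1],[1,0.2,0.654,0,0,0,1],[1,0.2,0.654,0,0,0,1],[1,0.2,0.654,0,0,0,1],[1,0.2,0.654,0,0,0,1],[1,0.2,0.654,0,0,0,1]]]'
python3 -c "
from h import *
go(0,-185,38)"
```

```text
t: 2.45
tool_pos: [0.5343, -0.0964, 0.1954]
eef_rot: [[-0.142, -0.001, 0.99], [-0.99, 0.001, -0.142], [-0.001, -1.0, -0.001]]
wrist_force: [0.2, 0.3, 0.4]
opening: 0.0003
t 2.45 fix mm [  -1.3 -157.9  195.4] yaw err 0.12 tilt [-0.001 -1.    -0.001] -> shares [0.091 0.525 0.005] F [0.2 0.3 0.4]
```

Shift first, then descend.

```bash
python3 -m pendant '[[[0.095,0.1,0.005,0,0,0,1],[0.095,0.3,0.005,0,0,0,1],[0.095,0.45,0.005,0,0,0,1],[0.095,0.525,0.005,0,0,0,1],[0.095,0.525,0.005,0,0,0,1],[0.095,0.525,0.005,0,0,0,1]]]'
python3 - <<'E'
from h import *
go(0,-119,38)
d=snapshot("top")["pixels"][165:240,255:380,::-1]; e=snapshot("side")["pixels"][140:260,250:380,::-1]
k=cv2.resize(d,None,fx=4,fy=4,interpolation=2); m=cv2.resize(e,None,fx=2.31,fy=2.5,interpolation=2)
cv2.imwrite("pics/c3.png",np.hstack([k,m[:300]]))
E
```

```text
t: 3.2
tool_pos: [0.5326, -0.1251, 0.0393]
eef_rot: [[-0.142, 0.001, 0.99], [-0.99, 0.0, -0.142], [-0.001, -1.0, 0.001]]
wrist_force: [0.7, 0.2, 0.4]
opening: 0.0008
t 3.2 fix mm [   1.2 -186.4   39.3] yaw err 0.12 tilt [-0.001 -1.     0.001] -> shares [-0.225  0.004 -0.004] F [0.7 0.2 0.4]
```

View pics/c3.png

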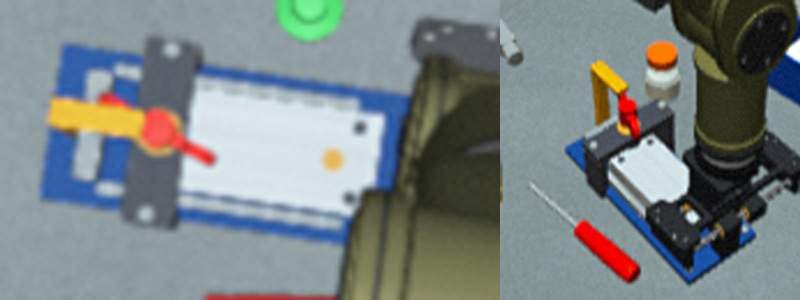

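The picture shows the tool centred just behind the mould face, clear of the sample and screwdriver. Next I push gently.

```bash
python3 -m pendant '[[[-0.03,0,-0.004,0,0,0,1],[-0.06,0,-0.004,0,0,0,1],[-0.08,0,-0.004,0,0,0,1],[-0.1,0,-0.004,0,0,0,1],[-0.12,0,-0.004,0,0,0,1],[-0.14,0,-0.004,0,0,0,1],[-0.155,0,-0.004,0,0,0,1],[-0.17,0,-0.004,0,0,0,1],[-0.18,0,-0.004,0,0,0,1],[-0.19,0,-0.004,0,0,0,1],[-0.2,0,-0.004,0,0,0,1],[-0.2,0,-0.004,0,0,0,1]]]'
python3 -c "
from h import *
go(0,-119,38)"
python3 -m pendant '[[[-0.005,0,0,0,0,0,1],[-0.01,0,0,0,0,0,1],[-0.015,0,0,0,0,0,1],[-0.02,0,0,0,0,0,1],[-0.02,0,0,0,0,0,1]]]'
python3 -c "
from h import *
go(0,-119,38)"
```

```text
t: 4.8
tool_pos: [0.5395, -0.066, 0.0382]
eef_rot: [[-0.144, 0.0, 0.99], [-0.99, 0.001, -0.144], [-0.001, -1.0, -0.0]]
wrist_force: [-0.3, -1.9, 0.3]
opening: 0.0004
t 4.8 fix mm [  -0.5 -127.    38.2] yaw err 0.04 tilt [-0.001 -1.    -0.   ] -> shares [-0.027  0.001  0.002] F [-0.3 -1.9  0.3]
t: 5.42
tool_pos: [0.5403, -0.0604, 0.0382]
eef_rot: [[-0.144, 0.0, 0.99], [-0.99, 0.0, -0.144], [-0.0, -1.0, 0.0]]
wrist_force: [-1.1, -3.0, 0.5]
opening: 0.0006
t 5.42 fix mm [  -0.5 -121.4   38.2] yaw err 0.02 tilt [-0. -1.  0.] -> shares [-0.008  0.001  0.002] F [-1.1 -3.   0.5]
```

Contact force is about 3 N and it is still sliding. I'll creep on until the force rises.

```bash
python3 -m pendant '[[[-0.005,0,0,0,0,0,1],[-0.01,0,0,0,0,0,1],[-0.013,0,0,0,0,0,1],[-0.013,0,0,0,0,0,1]]]'
python3 -c "
from h import *
go(0,-119,38)"
python3 -m pendant '[[[-0.004,0,0,0,0,0,1],[-0.008,0,0,0,0,0,1],[-0.008,0,0,0,0,0,1]]]'
python3 -c "
from h import *
go(0,-119,38)"
```

```text
t: 5.92
tool_pos: [0.5409, -0.0566, 0.0382]
eef_rot: [[-0.144, 0.0, 0.99], [-0.99, 0.0, -0.144], [-0.0, -1.0, -0.0]]
wrist_force: [-0.8, -3.2, -1.1]
opening: 0.0002
t 5.92 fix mm [  -0.6 -117.5   38.2] yaw err 0.02 tilt [-0. -1. -0.] -> shares [0.005 0.001 0.002] F [-0.8 -3.2 -1.1]
t: 6.3
tool_pos: [0.5408, -0.0563, 0.0382]
eef_rot: [[-0.146, -0.001, 0.989], [-0.989, -0.002, -0.146], [0.002, -1.0, -0.0]]
wrist_force: [-1.0, -6.5, -0.0]
opening: 0.0005
t 6.3 fix mm [  -0.7 -117.2   38.2] yaw err -0.09 tilt [ 0.002 -1.    -0.   ] -> shares [0.006 0.001 0.002] F [-1.  -6.5 -0. ]
```

```bash
python3 -m pendant '[[[-0.004,0,0,0,0,0,1],[-0.008,0,0,0,0,0,1],[-0.012,0,0,0,0,0,1],[-0.012,0,0,0,0,0,1]]]'
python3 -c "
from h import *
go(0,-119,38)"
```

```text
t: 6.8
tool_pos: [0.5406, -0.0562, 0.0383]
eef_rot: [[-0.149, -0.001, 0.989], [-0.989, -0.006, -0.149], [0.006, -1.0, -0.001]]
wrist_force: [-1.0, -12.4, 0.1]
opening: 0.0001
t 6.8 fix mm [  -0.9 -117.1   38.3] yaw err -0.26 tilt [ 0.006 -1.    -0.001] -> shares [0.006 0.001 0.003] F [ -1.  -12.4   0.1]
```

Firmly stopped: 12 N with no advance. I back off, lift and open, then check with the cameras.

```bash
python3 -m pendant '[[[0.1,0,0,0,0,0,1],[0.1,-0.15,0,0,0,0,0],[0.1,-0.35,0,0,0,0,-1],[0.3,-0.45,0,0,0,0,-1],[0.5,-0.45,0,0,0,0,-1],[0.5,-0.45,0,0,0,0,-1],[0.5,-0.45,0,0,0,0,-1],[0.5,-0.45,0,0,0,0,-1]]]'
python3 - <<'E'
from h import *
go(-40,-31,160)
d=snapshot("top")["pixels"][165:240,255:380,::-1]; e=snapshot("side")["pixels"][155:255,270:370,::-1]
k=cv2.resize(d,None,fx=4,fy=4,interpolation=2); m=cv2.resize(e,None,fx=3,fy=3,interpolation=2)
cv2.imwrite("pics/c4.png",np.hstack([k,m]))
E
```

```text
t: 7.8
tool_pos: [0.5206, -0.1966, 0.1728]
eef_rot: [[-0.141, -0.0, 0.99], [-0.99, 0.002, -0.141], [-0.002, -1.0, -0.001]]
wrist_force: [0.1, 0.3, 0.3]
opening: 0.0685
t 7.8 fix mm [  -0.3 -258.9  172.8] yaw err 0.22 tilt [-0.002 -1.    -0.001] -> shares [-0.76   0.044 -0.129] F [0.1 0.3 0.3]
```

View pics/c4.png

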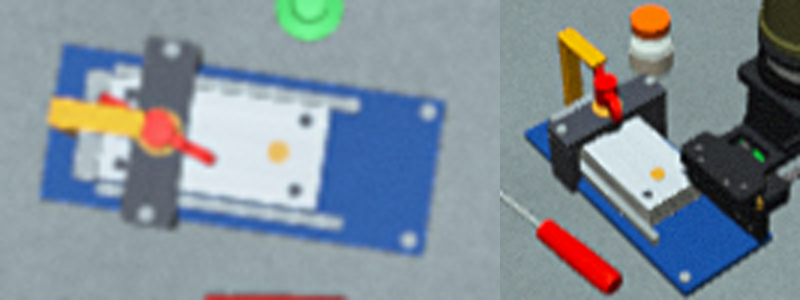

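The mould now sits against the stop (left end at ~(100,165)), with its near edge inside the rail ends as expected at home. Next I go above the first stroke start and descend.

```bash
python3 -m pendant '[[[-0.2,0.04,-0.13,0,0,0,-1],[-0.4,0.04,-0.13,0,0,0,-1],[-0.6,0.04,-0.13,0,0,0,-1],[-0.76,0.04,-0.13,0,0,0,-1],[-0.76,0.04,-0.13,0,0,0,-1],[-0.76,0.04,-0.13,0,0,0,-1]]]'
python3 - <<'E'
from h import *
go(-40,-31,107)
e=snapshot("side")["pixels"][120:240,250:400,::-1];d=snapshot("top")["pixels"][165:240,255:360,::-1]
m=cv2.resize(e,None,fx=3,fy=3,interpolation=2);k=np.zeros((360,340,3),np.uint8);q=cv2.resize(d,None,fx=3.2,fy=3.2,interpolation=2);k[:240,:336]=q
cv2.imwrite("pics/c5.png",np.hstack([m,k]))
E
```

```text
t: 8.65
tool_pos: [0.514, 0.0319, 0.1611]
eef_rot: [[-0.143, -0.001, 0.99], [-0.99, -0.001, -0.143], [0.001, -1.0, -0.0]]
wrist_force: [0.8, -0.1, -0.7]
opening: 0.0882
t 8.65 fix mm [-39.9 -33.8 161.1] yaw err 0.07 tilt [ 0.001 -1.    -0.   ] -> shares [-0.009  0.18  -0.   ] F [ 0.8 -0.1 -0.7]
```

View pics/c5.png

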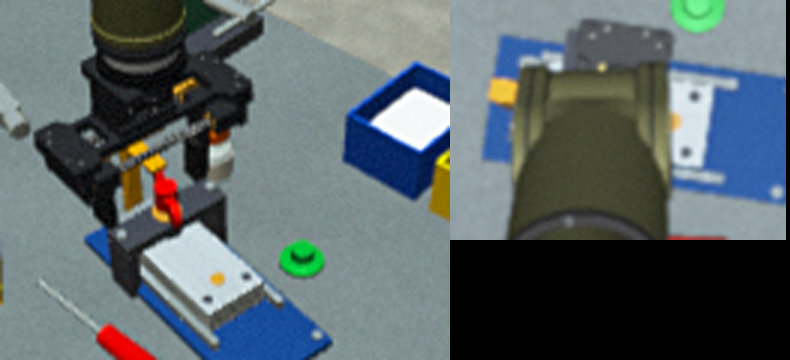

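Run:
```python
from h import *
p=np.load("p.npy");S=snapshot("side")
for dx in(-53,-44,44,53): print(dx,((proj(S,fix2w(p,[[(-39.9+dx)/1e3,-.0338,.144]]))-[250,120]+.5)*3-.5).round())
```

```text
-53 [[103. 223.]]
-44 [[112. 218.]]
44 [[189. 177.]]
53 [[196. 172.]]
```

The fingertips appear where predicted. I descend and compute the circle waypoints.

```bash
cat >> h.py <<'E'
def arc(a0,a1,n,r=32):
    s=status.sense();f=w2fix(np.load("p.npy"),np.array(s["tool_pos"]))[0]*1e3
    X,Y=f[0]+52.75,f[1]; print("t",round(s["t"],2),"finger",X.round(1),Y.round(1),f[2].round(1),"F",np.round(s["wrist_force"],1),"torque",np.round(s["torque"],2))
    for a in np.linspace(a0,a1,n): print(round(a),"dx %.3f dz %.3f"%(-(r*np.sin(np.radians(a))-Y)/300,(r*np.cos(np.radians(a))-X)/300))
E
python3 -m pendant '[[[-0.005,0.09,0,0,0,0,-1],[-0.005,0.18,0,0,0,0,-1],[-0.005,0.18,0,0,0,0,-1],[-0.005,0.18,0,0,0,0,-1]]]'
python3 -c "
from h import *
arc(-80,-224,10)"
```

```text
t: 9.3
tool_pos: [0.5149, 0.0325, 0.1079]
eef_rot: [[-0.146, 0.001, 0.989], [-0.989, -0.0, -0.146], [0.0, -1.0, 0.001]]
wrist_force: [0.1, 0.0, 0.2]
opening: 0.0881
t 9.3 finger 13.7 -33.1 107.9 F [0.1 0.  0.2] torque [-0.06  0.07 -0.03]
-80 dx -0.005 dz -0.027
-96 dx -0.004 dz -0.057
-112 dx -0.012 dz -0.085
-128 dx -0.026 dz -0.111
-144 dx -0.048 dz -0.132
-160 dx -0.074 dz -0.146
-176 dx -0.103 dz -0.152
-192 dx -0.133 dz -0.150
-208 dx -0.160 dz -0.140
-224 dx -0.185 dz -0.122
```

```bash
python3 -m pendant '[[[-0.005,0,-0.027,0,0,0,-1],[-0.004,0,-0.057,0,0,0,-1],[-0.012,0,-0.085,0,0,0,-1],[-0.026,0,-0.111,0,0,0,-1],[-0.048,0,-0.132,0,0,0,-1],[-0.074,0,-0.146,0,0,0,-1],[-0.103,0,-0.152,0,0,0,-1],[-0.133,0,-0.150,0,0,0,-1],[-0.160,0,-0.140,0,0,0,-1],[-0.185,0,-0.122,0,0,0,-1],[-0.185,0,-0.122,0,0,0,-1]]]'
python3 - <<'E'
from h import *
arc(-40,-40,1,34)
e=snapshot("side")["pixels"][130:220,270:370,::-1]
cv2.imwrite("pics/c6.png",cv2.resize(e,None,fx=5,fy=5,interpolation=2))
E
```

```text
t: 10.68
tool_pos: [0.4873, 0.0946, 0.1072]
eef_rot: [[-0.143, 0.001, 0.99], [-0.99, 0.001, -0.143], [-0.001, -1.0, 0.001]]
wrist_force: [-0.1, 0.2, -1.0]
opening: 0.0882
t 10.68 finger -22.7 24.4 107.2 F [-0.1  0.2 -1. ] torque [-0.09  0.14 -0.03]
-40 dx 0.154 dz 0.162
```

View pics/c6.png

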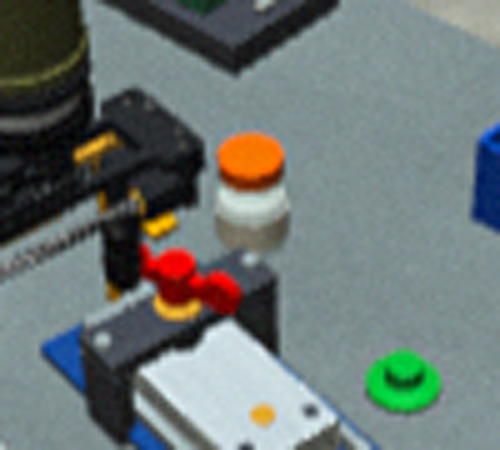

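Run:
```python
from h import *
p=np.load("p.npy");S=snapshot("side")
for a in range(-80,10,10):
  c,s=np.cos(np.radians(a)),np.sin(np.radians(a))
  print(a,((proj(S,fix2w(p,[[.040*c,.040*s,.097],[0,0,.108]]))-[270,130]+.5)*5-.5).round().tolist())
```

```text
-80 [[227.0, 307.0], [176.0, 263.0]]
-70 [[235.0, 301.0], [176.0, 263.0]]
-60 [[240.0, 293.0], [176.0, 263.0]]
-50 [[244.0, 285.0], [176.0, 263.0]]
-40 [[245.0, 277.0], [176.0, 263.0]]
-30 [[244.0, 269.0], [176.0, 263.0]]
-20 [[242.0, 261.0], [176.0, 263.0]]
-10 [[237.0, 254.0], [176.0, 263.0]]
0 [[231.0, 248.0], [176.0, 263.0]]
```

The wing now lies at about −63° (tip at (232,293)), as expected after a ~140° stroke. Lift out, cross over, and re-enter at −15°.

```bash
python3 -m pendant '[[[0.01,0,-0.01,0,0,0,-1],[0.01,-0.1,-0.01,0,0,0,-1],[0.01,-0.2,-0.01,0,0,0,-1],[0.01,-0.2,-0.01,0,0,0,-1],[0.111,-0.2,0.185,0,0,0,-1],[0.111,-0.2,0.185,0,0,0,-1],[0.111,-0.2,0.185,0,0,0,-1],[0.111,-0.1,0.185,0,0,0,-1],[0.111,0,0.185,0,0,0,-1],[0.111,0,0.185,0,0,0,-1]]]'
python3 -c "
from h import *
arc(-30,-222,12)"
```

```text
t: 12.02
tool_pos: [0.5335, 0.0535, 0.1053]
eef_rot: [[-0.143, -0.006, 0.99], [-0.99, 0.0, -0.143], [0.001, -1.0, -0.006]]
wrist_force: [0.2, 1.3, -0.4]
opening: 0.0882
t 12.03 finger 29.0 -9.6 105.3 F [ 0.2  1.3 -0.4] torque [-0.06  0.09 -0.  ]
-30 dx 0.021 dz -0.004
-47 dx 0.046 dz -0.025
-65 dx 0.064 dz -0.052
-82 dx 0.074 dz -0.083
-100 dx 0.073 dz -0.115
-117 dx 0.063 dz -0.146
-135 dx 0.044 dz -0.172
-152 dx 0.018 dz -0.191
-170 dx -0.013 dz -0.202
-187 dx -0.045 dz -0.203
-205 dx -0.076 dz -0.194
-222 dx -0.103 dz -0.176
```

```bash
python3 -m pendant '[[[0.021,0,0,0,0,0,-1],[0.046,0,-0.022,0,0,0,-1],[0.064,0,-0.052,0,0,0,-1],[0.074,0,-0.083,0,0,0,-1],[0.073,0,-0.115,0,0,0,-1],[0.063,0,-0.146,0,0,0,-1],[0.044,0,-0.172,0,0,0,-1],[0.018,0,-0.191,0,0,0,-1],[-0.013,0,-0.202,0,0,0,-1],[-0.045,0,-0.203,0,0,0,-1],[-0.076,0,-0.194,0,0,0,-1],[-0.103,0,-0.178,0,0,0,-1]]]'
python3 - <<'E'
from h import *
arc(-15,-15,1,34)
e=snapshot("side")["pixels"][130:220,270:370,::-1]
cv2.imwrite("pics/c7.png",cv2.resize(e,None,fx=5,fy=5,interpolation=2))
E
```

```text
t: 13.52
tool_pos: [0.4881, 0.0917, 0.1071]
eef_rot: [[-0.144, -0.001, 0.99], [-0.99, 0.0, -0.144], [-0.0, -1.0, -0.001]]
wrist_force: [-0.5, -1.3, 0.8]
opening: 0.0881
t 13.53 finger -21.5 21.6 107.1 F [-0.5 -1.3  0.8] torque [-0.24  0.25 -0.05]
-15 dx 0.101 dz 0.181
```

View pics/c7.png

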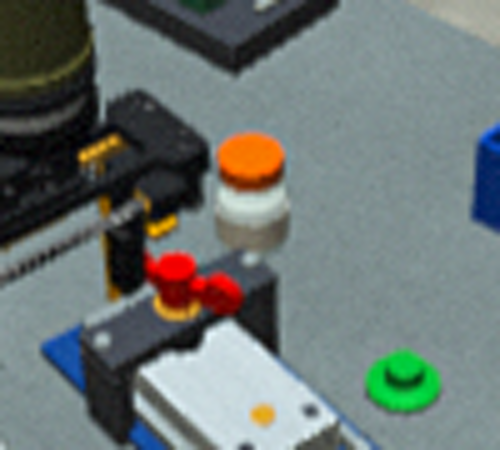

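Another half turn, with the wing again at about −60°. Re-enter for the third stroke, which should end at the stop.

```bash
python3 -m pendant '[[[0.01,0,-0.01,0,0,0,-1],[0.01,-0.1,-0.01,0,0,0,-1],[0.01,-0.2,-0.01,0,0,0,-1],[0.01,-0.2,-0.01,0,0,0,-1],[0.101,-0.2,0.183,0,0,0,-1],[0.101,-0.2,0.183,0,0,0,-1],[0.101,-0.2,0.183,0,0,0,-1],[0.101,-0.1,0.183,0,0,0,-1],[0.101,0,0.183,0,0,0,-1],[0.101,0,0.183,0,0,0,-1],[0.101,0,0.183,0,0,0,-1]]]'
python3 -c "
from h import *
arc(-30,-222,12)"
```

```text
t: 14.95
tool_pos: [0.5377, 0.0535, 0.1077]
eef_rot: [[-0.144, -0.0, 0.99], [-0.99, 0.0, -0.144], [-0.0, -1.0, -0.0]]
wrist_force: [0.4, -0.2, 0.3]
opening: 0.0882
t 14.95 finger 33.2 -9.1 107.7 F [ 0.4 -0.2  0.3] torque [-0.07  0.04  0.01]
-30 dx 0.023 dz -0.018
-47 dx 0.048 dz -0.039
-65 dx 0.066 dz -0.065
-82 dx 0.076 dz -0.096
-100 dx 0.075 dz -0.129
-117 dx 0.065 dz -0.160
-135 dx 0.046 dz -0.186
-152 dx 0.020 dz -0.205
-170 dx -0.011 dz -0.216
-187 dx -0.043 dz -0.217
-205 dx -0.074 dz -0.208
-222 dx -0.102 dz -0.190
```

```bash
python3 -m pendant '[[[0.023,0,-0.018,0,0,0,-1],[0.048,0,-0.039,0,0,0,-1],[0.066,0,-0.065,0,0,0,-1],[0.076,0,-0.096,0,0,0,-1],[0.075,0,-0.129,0,0,0,-1],[0.065,0,-0.160,0,0,0,-1],[0.056,0,-0.174,0,0,0,-1],[0.046,0,-0.186,0,0,0,-1],[0.04,0,-0.192,0,0,0,-1],[0.04,0,-0.192,0,0,0,-1]]]'
python3 -c "
from h import *
arc(-140,-170,7)"
```

```text
t: 16.2
tool_pos: [0.4791, 0.0497, 0.1071]
eef_rot: [[-0.144, -0.001, 0.99], [-0.99, 0.0, -0.144], [-0.0, -1.0, -0.001]]
wrist_force: [-0.4, 0.7, 0.5]
opening: 0.0879
t 16.2 finger -24.3 -21.3 107.1 F [-0.4  0.7  0.5] torque [-0.08  0.08 -0.01]
-140 dx -0.002 dz -0.001
-145 dx -0.010 dz -0.006
-150 dx -0.018 dz -0.011
-155 dx -0.026 dz -0.016
-160 dx -0.034 dz -0.019
-165 dx -0.043 dz -0.022
-170 dx -0.052 dz -0.024
```

```bash
python3 -m pendant '[[[-0.006,0,-0.004,0,0,0,-1],[-0.014,0,-0.008,0,0,0,-1],[-0.02,0,-0.012,0,0,0,-1],[-0.02,0,-0.012,0,0,0,-1]]]'
python3 -c "
from h import *
arc(-155,-165,2)"
python3 -m pendant '[[[-0.006,0,-0.002,0,0,0,-1],[-0.012,0,-0.004,0,0,0,-1],[-0.012,0,-0.004,0,0,0,-1]]]'
python3 -c "
from h import *
arc(-160,-170,2)"
```

```text
t: 16.7
tool_pos: [0.4765, 0.056, 0.1072]
eef_rot: [[-0.144, -0.0, 0.99], [-0.99, 0.0, -0.144], [-0.0, -1.0, -0.0]]
wrist_force: [-0.2, -0.1, 0.7]
opening: 0.0883
t 16.7 finger -27.8 -15.4 107.2 F [-0.2 -0.1  0.7] torque [-0.1   0.03 -0.05]
-155 dx -0.006 dz -0.004
-165 dx -0.024 dz -0.011
t: 17.08
tool_pos: [0.4759, 0.0598, 0.1072]
eef_rot: [[-0.144, -0.0, 0.99], [-0.99, 0.0, -0.144], [-0.0, -1.0, -0.0]]
wrist_force: [0.4, -0.3, -0.0]
opening: 0.0884
t 17.07 finger -28.9 -11.7 107.2 F [ 0.4 -0.3 -0. ] torque [-0.16  0.04 -0.01]
-160 dx -0.003 dz -0.004
-170 dx -0.021 dz -0.009
```

```bash
python3 -m pendant '[[[-0.006,0,-0.002,0,0,0,-1],[-0.012,0,-0.003,0,0,0,-1],[-0.012,0,-0.003,0,0,0,-1]]]'
python3 -c "
from h import *
arc(-170,-170,1)"
python3 -m pendant '[[[-0.006,0,-0.002,0,0,0,-1],[-0.012,0,-0.003,0,0,0,-1],[-0.012,0,-0.003,0,0,0,-1]]]'
python3 - <<'E'
from h import *
arc(-170,-170,1)
e=snapshot("side")["pixels"][130:220,270:370,::-1]
cv2.imwrite("pics/c8.png",cv2.resize(e,None,fx=5,fy=5,interpolation=2))
E
```

```text
t: 17.45
tool_pos: [0.4757, 0.0609, 0.1072]
eef_rot: [[-0.148, 0.0, 0.989], [-0.989, -0.003, -0.148], [0.003, -1.0, 0.001]]
wrist_force: [1.2, -6.5, -0.8]
opening: 0.0884
t 17.45 finger -29.3 -10.6 107.2 F [ 1.2 -6.5 -0.8] torque [-1.35 -0.15 -0.34]
-170 dx -0.017 dz -0.008
t: 17.82
tool_pos: [0.4756, 0.062, 0.1072]
eef_rot: [[-0.153, 0.001, 0.988], [-0.988, -0.006, -0.153], [0.005, -1.0, 0.002]]
wrist_force: [1.2, -11.4, -1.6]
opening: 0.0879
t 17.82 finger -29.5 -9.6 107.2 F [  1.2 -11.4  -1.6] torque [-2.48 -0.31 -0.67]
-170 dx -0.013 dz -0.007
```

View pics/c8.png

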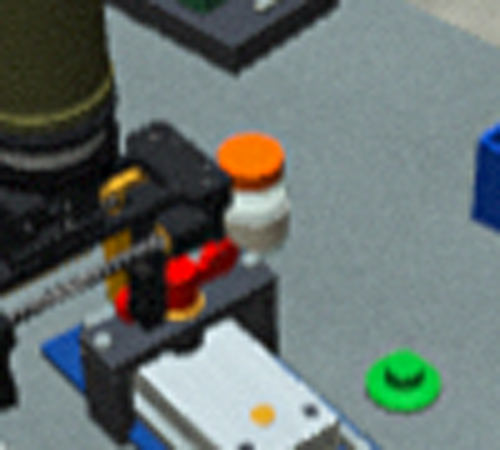

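The wings lie along x, and 11 N (far above the ~1 N friction) no longer turns the screw, so it is at its stop. I back off, lift and retreat, then check.

```bash
python3 -m pendant '[[[0.04,0,-0.01,0,0,0,-1],[0.06,0,-0.01,0,0,0,-1],[0.06,-0.1,-0.01,0,0,0,-1],[0.06,-0.25,-0.01,0,0,0,-1],[0.25,-0.4,-0.01,0,0,0,-1],[0.45,-0.5,-0.2,0,0,0,-1],[0.65,-0.5,-0.3,0,0,0,-1],[0.85,-0.5,-0.4,0,0,0,-1],[0.85,-0.5,-0.4,0,0,0,-1],[0.85,-0.5,-0.4,0,0,0,-1]]]'
python3 - <<'E'
from h import *
arc(0,0,1)
d=snapshot("top")["pixels"][:,:,::-1]; e=snapshot("side")["pixels"][155:255,270:370,::-1]
k=cv2.resize(d[165:240,255:380],None,fx=4,fy=4,interpolation=2); m=cv2.resize(e,None,fx=3,fy=3,interpolation=2)
z=np.zeros((280,800,3),np.uint8);z[:,:448]=cv2.resize(d,(448,280))
cv2.imwrite("pics/c9.png",np.vstack([np.hstack([k,m]),z]))
E
```

```text
t: 19.12
tool_pos: [0.3177, -0.1695, 0.2575]
eef_rot: [[-0.15, -0.001, 0.989], [-0.989, 0.0, -0.15], [-0.0, -1.0, -0.001]]
wrist_force: [0.3, 0.7, 0.8]
opening: 0.0881
t 19.12 finger -152.3 -261.5 257.5 F [0.3 0.7 0.8] torque [-0.04  0.03 -0.  ]
0 dx -0.872 dz 0.614
```

View pics/c9.png

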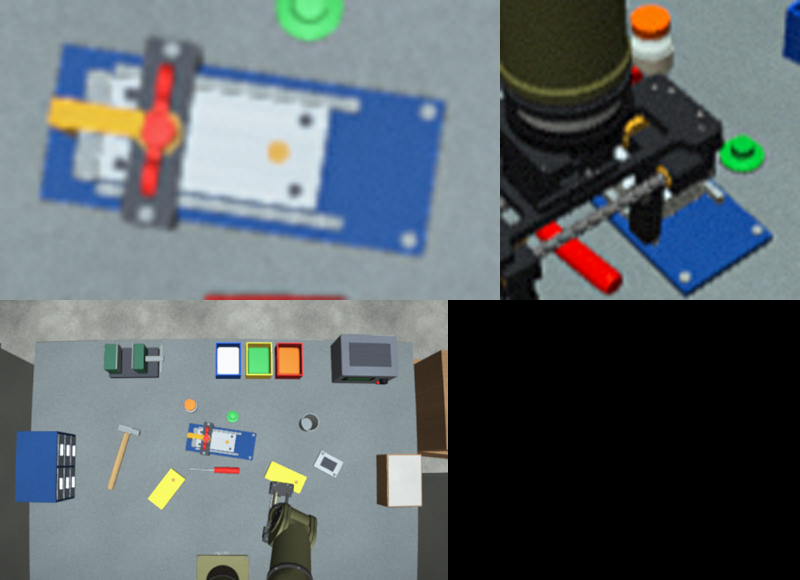

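The wings are parallel to the bridge, the mould is still home, the bystanders are in place and the arm is clear. Handing in.

```bash
python3 -c "
from plant import close_job
print(close_job())"
```

```text
the job is handed in; nothing more can be done
None
```

The mould is home against the end stop and the red wing screw is clamped fully home. I handed the job in with about 19 s of the 67 s used on the robot's clock.

- **Mould:** I pushed it about 37 mm with the closed fingertips. It stopped firmly, with the force rising from 3 N to 12 N and no further advance. The final top view shows it still against the stop.
- **Screw:** I turned it clockwise with one fingertip in three strokes, lifting over the keeper bar between them. That was about 430° in all, matching the 7.5 rad I estimated at the start. At the end it held against 11 N at the wing, where friction alone would take about 1 N. The wings then lay parallel to the bridge to within about 1°, so the screw is at its stop.
- **Bystanders and arm:** In the last top view everything else looks to be where it started, and the arm stands clear. The highest wrist force I read was about 12 N.
- **Disagreement:** Contact came about 2 mm further along y than I had calculated, both at the mould and at the screw. That is within the camera calibration's accuracy, so I relied on the forces instead.
- **Not checked:** The final side view of the fixture was blocked by the arm, so the last check rests on the top view and the forces.

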